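Set the fence for a mosaic row and hold the tile case open

TASK

Make ready for the last row of the mosaic: lay the aluminium fence flat on the table, flush against the bare edge of the mosaic panel and centred along it, and let go of it. Then lift the sprung lid of the wooden tile case until it lines up with the thin dark steel guide arm on the case's side, and finish while holding it still there, so that your partner across the table can take tiles out. Do not move the guide arm or disturb the other things on the table.

Things in the scene. Friction and masses are not known exactly. Their poses are not given: they have to be found in the camera images.
- fence_center (a point): Centre of the aluminium fence, a loose straightedge of about 0.3 kg lying on the table: a bar 180 mm long (its x axis), 40 mm wide (y), 16 mm high, with a grip ridge along the middle of its top, 90 mm long, 16 mm wide, 34 mm high, so 50 mm tall in all. This point is half-way up, 25 mm above its underside. It is the same turned half round.
- panel_edge (a point): Middle of the mosaic panel's bare edge, 5 mm above the table. The panel is a fixed plywood board, 130 (x) x 180 (y) x 10 mm, extending from here 130 mm along +x and 90 mm each way along y; the edge faces -x, roughly to the robot. Glued tiles (tops 17 mm above the table) cover all but a 40 mm strip along this edge. Fence flush: its centre at x = -20 mm, y = 0 here, its length along y.
- case_hinge (a point): Middle of the lid's hinge axis, on the top of the near wall of the wooden tile case, 62 mm above the table; the axes are the case's. The hinge axis runs along y. The case is fixed to the table, 170 mm (x) by 220 mm (y) by 60 mm high, and extends from here along +x, away from the robot.
- lid_knob (a point): Grip centre of the black block knob on the lid; axes are the lid's (x hinge to free edge, z out of its top). Knob 28 mm (y) x 18 mm (x), 45 mm high; this point is 25 mm above the lid's top face; from the hinge axis it lies 150 mm along the lid's x and 35 mm along its z. The lid is a wooden board 180 (x) x 216 (y) x 10 mm; its free edge overhangs the case by 10 mm.
- lid (a joint): Opening angle of the lid, rad: 0 closed (level), growing as the free (far) edge rises and swings back towards the robot; up to 1.4. A spring and the lid's weight (about 0.35 kg) pull it shut: it takes about 4 N at the knob to start and 6 N at 0.8 rad, and it falls shut if let go.
- guide (a joint): Angle of the guide arm, rad, measured as the lid's: the lid lines up with the arm when lid equals this. Set anew each time, 0.45 to 0.8 rad; held by friction, so do not push it.
- guide_tip (a point): Free end of the dark steel guide arm, a flat bar 110 mm long, 10 mm high (level with the lid edge) and 8 mm thick, pivoted on the hinge axis just outside the +y side of the case (120 mm from the middle); its x axis runs along the arm from the hinge to this end.
- plate: Bystander: paper plate, 140 mm across; origin at its underside (or axis); leave it alone.
- grout_cup: Bystander: small dark cup with a white cap, 56 mm across, 45 mm tall; origin at its underside (or axis); leave it alone.
- pot: Bystander: terracotta pot, 110 mm across, 100 mm tall; origin at its underside (or axis); leave it alone.
- mug: Bystander: mug, 80 mm across, 110 mm tall; origin at its underside (or axis); leave it alone.
- brush: Bystander: paint brush lying down; origin at its underside (or axis); leave it alone.
- spatula: Bystander: spatula lying down; origin at its underside (or axis); leave it alone.
- glue: Bystander: white jar of glue, 60 mm across, 130 mm tall; origin at its underside (or axis); leave it alone.
- spare_tile: Bystander: marble tile 60 x 60 x 8 mm; origin at its underside (or axis); leave it alone.
Mind the look-alikes: they are no part of the job. What is shaped like the part that bears panel_edge but red is not meant.

How it is judged (in metres and radians):
On the way, in this order (a step that is already met when the one before it is completed fails the run):
1. the fence lies flat and flush against the bare edge of the panel, let go, while the lid is still closed (x of fence_center in the frame of panel_edge between -0.0235 and -0.017 m and y of fence_center in the frame of panel_edge between -0.03 and 0.03 m and angle between the x axis of fence_center and the y axis of panel_edge, either way round below 0.025 rad and angle between fence_center's own z axis and vertical below 0.05 rad and height (world z) of fence_center below 0.028 m and contact force between fence and the fingers below 0.2 N and value of joint lid below 0.1 rad), for 0.2 s.
2. the lid is lined up with the guide arm, held by the gripper (angle between the x axis of lid_knob and the x axis of guide_tip, either way round below 0.07 rad and velocity of joint lid between -0.08 and 0.08 rad/s and contact force between lid and the fingers above 1 N and contact force between lid and fence below 0.1 N), for 0.2 s.
At the end, for the whole second after the job is handed in: The gripper holds the lid (over 1 N), still, within 0.07 rad of the guide arm; the fence lies flat and free of gripper and lid, its centre 17 to 23.5 mm out from the bare edge (20 is flush), within 30 mm of the edge's middle and 0.025 rad of parallel (all of step 2 and x of fence_center in the frame of panel_edge between -0.0235 and -0.017 m and y of fence_center in the frame of panel_edge between -0.03 and 0.03 m and angle between the x axis of fence_center and the y axis of panel_edge, either way round below 0.025 rad and angle between fence_center's own z axis and vertical below 0.05 rad and height (world z) of fence_center below 0.028 m and contact force between fence and the fingers below 0.2 N); the arm keeps its last pose, push and grip.
It fails at once if the guide arm is pushed out of its place (distance of guide_tip from where it was at the start of the episode above 0.006 m).
It fails at once if another listed thing is moved more than 20 mm (distance of any of plate, grout_cup, pot, mug, brush, spatula, glue, spare_tile from where it was at the start of the episode above 0.02 m).
It also fails if it takes over 54 s, if anything falls off the work surface, if the arm or the gripper's body presses on something with over 40 N, if the wrist force passes 120 N, or if a joint passes its speed limit or range.

ROBOT

A 7-joint arm with a two-finger parallel gripper is mounted at the origin on the work surface. World frame = base frame: x ahead of the robot, y to its left, z up, the work surface at z = 0. Lengths are in mm, angles in degrees, forces in N, time in s.
With the tool pointing down it reaches from about 400 to 900 mm from the base axis. Payload 5.6 kg.
Tool frame: the origin (TCP) lies at the very end of the fingers, on their centre line; the grasp point (between the pads) lies 19 mm behind it; y points along the fingers, z is the direction in which the jaws open and shut, and the axes are right-handed (so a half turn about y gives the same grasp; the last joint's range is limited). The gripper opens to 92 mm and grips with 3 to 60 N. Pads are 20 mm wide; open, the fingers measure 128 mm over their backs; the gripper's body (75 mm by 189 mm) begins 69 mm behind the grasp point.
Start: joints at [62.166, 26.786, -0.665, 91.828, 0.344, 61.387, -3.226], TCP at [278.468, -587.337, 214.592] pointing down, gripper open.
Joint ranges: [-144.91, 144.91], [-17.63, 115.5], [-89.93, 88.59], [15.96, 139.68], [-74.01, 254.01], [8.47, 105.57], [-167.45, 167.45]. Speed limits (degrees/s): [147.25, 147.25, 180, 180, 180, 180, 180].

INTERFACE

Orientations are given as a 3x3 rotation matrix whose columns are the frame's x, y, z axes.
In Python, from workcell import get_state, vision, ticket gives the robot as it stands.
- The arm moves only by the tool move_arm, never from a script. Its argument "increments" is a list of rows, each a list of 2 entries, a list of its own where there are three numbers: the shift along the world's x, y, z in mm, then the turn about the world's z in degrees. In form: [[[dx, dy, dz], roll], ...]. A call has exactly 10 rows; each row shifts and turns the commanded pose from where the row before left it; what a row does not reach is not made up. A row lasts 1/8 s, in which the tool goes at most 62.5 mm and 10.7 degrees, less where a joint would pass 70% of its speed; a pose out of reach is approached as far as the arm can. A call with a gripper value outside its range is refused whole. "fingers" is the closure, from 0 (fully open) to 1 (shut), set as the call begins (left out, the last holds). The fingers move at their own pace and stop on an object; the grip force is fixed at half the most. Time passes only in rows, so rows that do not move let the fingers close, or fill a call up. It gives the time, the measured TCP pose, the force and the opening at its end, in the units of the state.
- get_state(): the state, without advancing time (a new reading comes with each control period).
- vision.get_image(name): name is "side" or "top" or "wrist"; returns a dict with "pixels" (480x640x3 uint8, red, green, blue), "K" (3x3 intrinsics, pixels), "R" (3x3) and "t" (3): a world point X has camera coordinates R X + t. Camera axes: x right, y down, z forward; pixel columns grow to the right and rows downward; lengths in mm; the calibration is good to about 2 mm. A picture is of the moment at which its call begins. There is no depth.
- ticket.sign_off(): hands the job in, once; it reports no verdict.
The state is a dict: "t": time; "joint_positions": joint angles; "qvel": joint speeds; "tau": joint torques, N m; "tool_pos": TCP position; "eef_rot": TCP orientation; "contact_force": force on the tool from outside, world axes, zero at the start; "wrist_torque": the same for the moment, N m; "finger_gap": finger opening in mm.
Only numpy, scipy, OpenCV 4.12 (cv2) and the standard library are available. Lean on these libraries where they do the work, as an engineer would, in place of code of your own. Each camera call takes 0.05 s, during which the arm holds its last target.

## Working session

There is one attempt and no reset: what is moved stays moved. The work goes in short steps, Python scripts to look and compute and a tool call to move; the robot and the scene stay as the last step left them, time stands still between calls to the robot, and variables do not carry over. Pictures are saved under pics/ and viewed, and the job is handed in when it is done.

Besides the shell and the picture viewer there is one more tool, called after "Call:" as a command line: name --argument value ..., lists and objects as JSON in quotes. move_arm: Moves the arm, as the interface text tells. Its arguments: {"type":"object","properties":{"increments":{"type":"array"},"fingers":{"type":"number"}},"required":["increments"]}

```bash
mkdir -p pics; ls
cat > h.py <<'E'
import numpy as np, cv2, json
from workcell import get_state, vision, ticket
def grab(n, tag):
    im=vision.get_image(n); cv2.imwrite(f'pics/{tag}.png', cv2.cvtColor(np.array(im['pixels']),cv2.COLOR_RGB2BGR))
    np.savez(f'pics/{tag}.npz', **{k:np.array(im[k]) for k in ('pixels','K','R','t')}); return im
def load(tag): return dict(np.load(f'pics/{tag}.npz'))
def ray(im,uv):
    R=np.array(im['R']);t=np.array(im['t']).ravel();K=np.array(im['K'])
    d=R.T@np.linalg.inv(K)@np.array([uv[0],uv[1],1.]); return -R.T@t, d/np.linalg.norm(d)
def onz(im,uv,z):
    c,d=ray(im,uv); return c+d*(z-c[2])/d[2]
def proj(im,X):
    p=np.array(im['K'])@(np.array(im['R'])@np.array(X,float)+np.array(im['t']).ravel()); return p[:2]/p[2]
def tri(a,ua,b,ub):
    c1,d1=ray(a,ua);c2,d2=ray(b,ub)
    s=np.linalg.lstsq(np.c_[d1,-d2],c2-c1,rcond=None)[0]
    p,q=c1+s[0]*d1,c2+s[1]*d2; return (p+q)/2,np.linalg.norm(p-q)
E
python3 - <<'E'
from h import *
for n in('side','top','wrist'):
    im=grab(n,n+'0'); print(n,-np.array(im['R']).T@np.array(im['t']).ravel())
print(get_state())
E
```

```text
pics
side [-192.150799    811.34242575  961.50516007]
top [ 366.53196249   47.95825786 1183.4285552 ]
wrist [ 353.31028495 -552.72913128  383.96522533]
{'t': 0.15, 'joint_positions': array([62.1648636 , 26.82323356, -0.66511268, 91.86584655,  0.34496383,
       61.38887991, -3.22452422]), 'qvel': array([ 0.08004984, -0.11294391, -0.00440771, -0.09217806,  0.00474799,
       -0.00144403, -0.02410107]), 'tau': array([ 1.14381623e-03, -5.20948434e+01, -1.20785381e-02, -2.43976092e+01,
       -5.66778111e-02,  1.51736510e-02,  1.12732314e-04]), 'tool_pos': array([ 278.26989028, -586.94385745,  213.89386061]), 'eef_rot': array([[-9.03561532e-01, -6.72963782e-04,  4.28457821e-01],
       [-4.28458333e-01,  1.14339617e-03, -9.03560817e-01],
       [ 1.18166672e-04, -9.99999120e-01, -1.32146574e-03]]), 'contact_force': array([ 0.23037509, -0.07344834, -0.14404455]), 'wrist_torque': array([0.00499189, 0.05455619, 0.0598353 ]), 'finger_gap': 91.93922252278155}
```

View pics/top0.png

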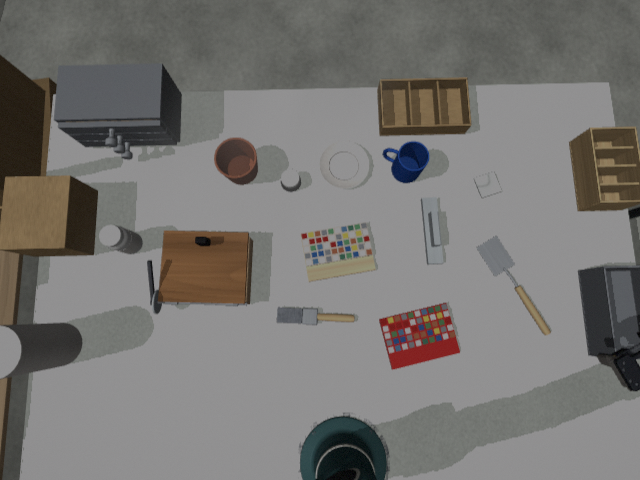

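View pics/side0.png

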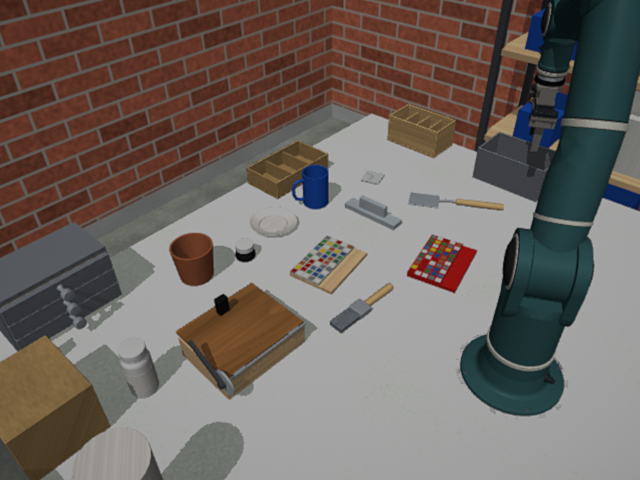

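View pics/wrist0.png

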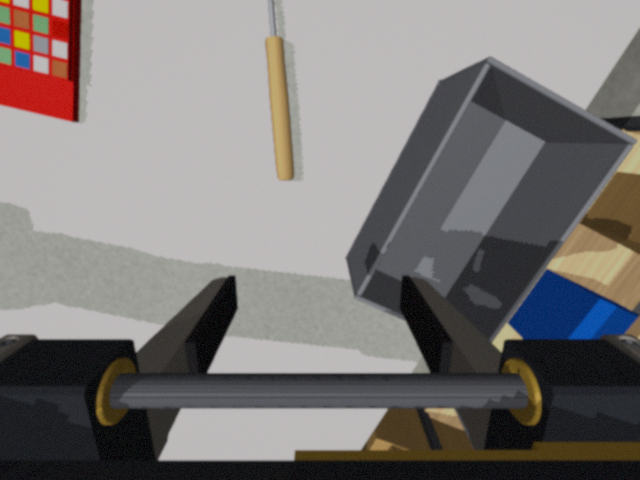

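Run:
```python
from h import *
im=cv2.imread('pics/top0.png')
def crop(a,x,y,w,h,s,n):
    c=cv2.resize(a[y:y+h,x:x+w],None,fx=s,fy=s,interpolation=cv2.INTER_CUBIC); cv2.imwrite(n,c)
crop(im,290,180,160,120,5,'pics/c1.png'); crop(im,140,220,120,95,6,'pics/c2.png')
s=cv2.imread('pics/side0.png'); crop(s,170,280,150,115,5,'pics/c3.png'); crop(s,280,185,130,110,5,'pics/c4.png')
```

```text
(no output)
```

View pics/c1.png

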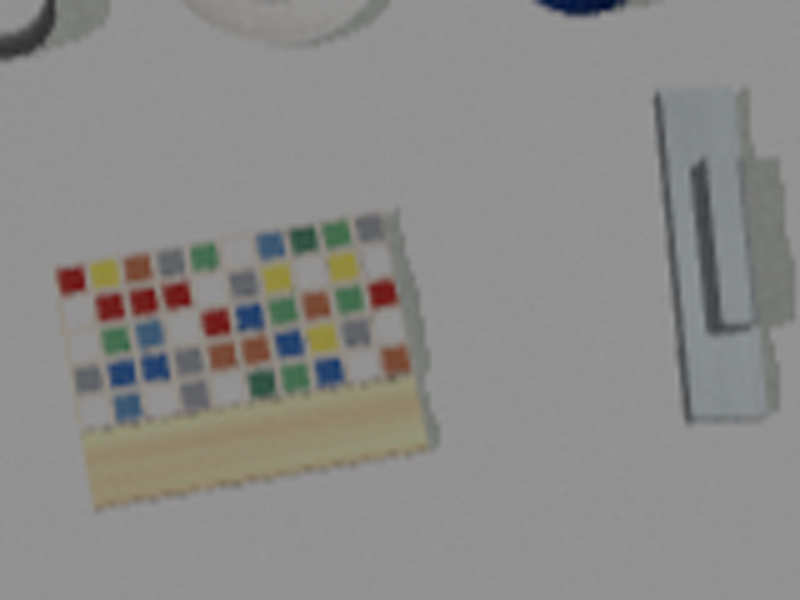

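View pics/c2.png

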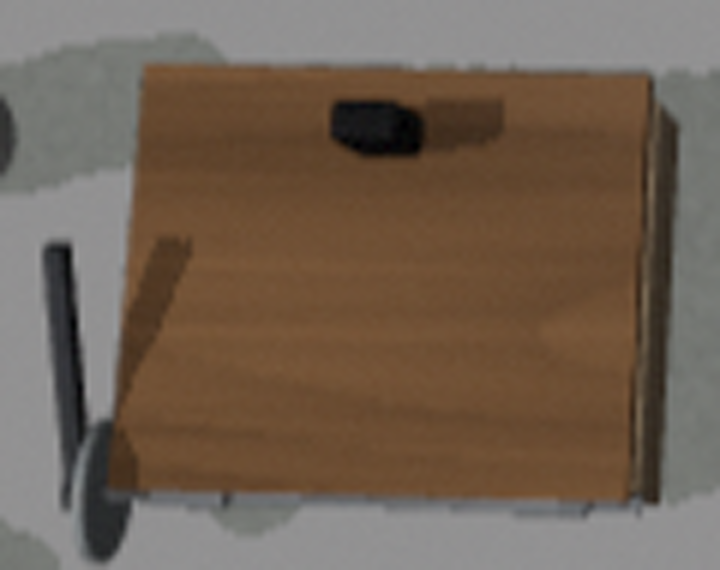

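View pics/c3.png

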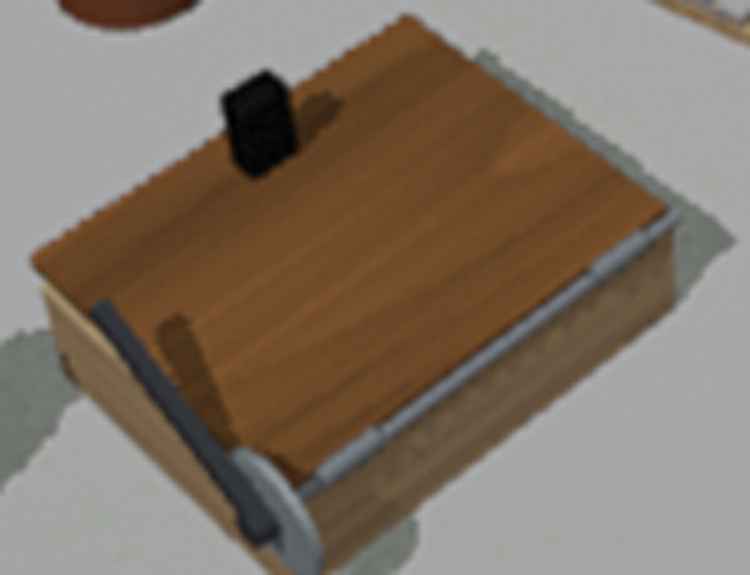

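View pics/c4.png

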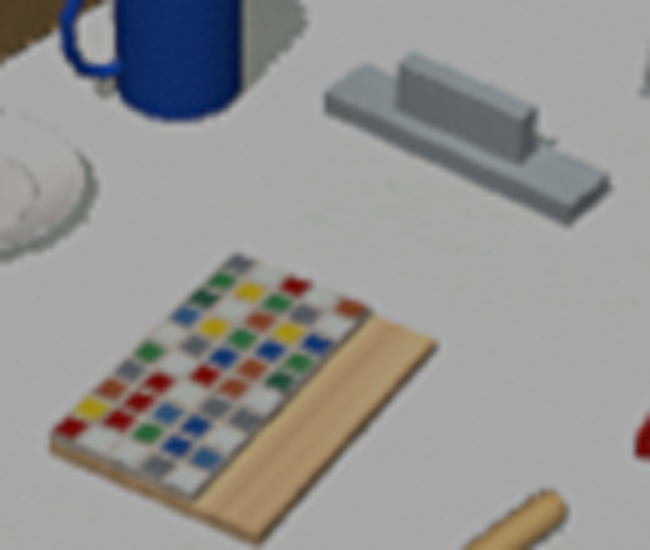

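```bash
cat > m.py <<'E'
from h import *
T=load('top0');S=load('side0')
f=lambda p,o,s:(o[0]+(p[0]+.5)/s-.5,o[1]+(p[1]+.5)/s-.5)
c1=lambda *p:f(p,(290,180),5); c2=lambda *p:f(p,(140,220),6); c3=lambda *p:f(p,(170,280),5); c4=lambda *p:f(p,(280,185),5)
E
python3 - <<'E'
from m import *
np.set_printoptions(precision=1,suppress=True)
ang=lambda a,b:np.degrees(np.arctan2((b-a)[1],(b-a)[0]))
def show(n,P):
    print(n); [print('  ',p) for p in P]
a=[onz(T,c1(97,509),10),onz(T,c1(428,448),10)]; show('panel top',a); print(np.linalg.norm(a[0]-a[1]),(a[0]+a[1])/2,ang(a[1],a[0]))
a=[onz(S,c4(258,535),10),onz(S,c4(436,344),10)]; show('panel side',a); print(np.linalg.norm(a[0]-a[1]),(a[0]+a[1])/2,ang(a[1],a[0]))
q=[onz(T,c1(*p),16) for p in((660,92),(740,90),(771,414),(692,420))]; show('fence',q); print(np.mean(q,0),ang(q[3],q[0]),ang(q[2],q[1]))
q=[onz(S,c4(*p),16) for p in((325,97),(365,67),(610,182),(570,212))]; show('fence side',q); print(np.mean(q,0),ang(q[3],q[0]),ang(q[2],q[1]))
q=[onz(T,c2(*p),72) for p in((145,65),(650,73),(628,500),(110,490))]; show('lid',q); print(np.mean(q,0),ang(q[3],q[0]),ang(q[2],q[1]),ang(q[1],q[0]))
q=[onz(S,c3(*p),72) for p in((32,262),(408,15),(668,207),(310,475))]; show('lid',q); print(np.mean(q,0),ang(q[3],q[0]),ang(q[2],q[1]),ang(q[1],q[0]))
# knob top z=117
print('knob T', onz(T,c2(365,117),117),'S',[onz(S,c3(*p),117) for p in((224,99),(270,70),(293,87),(247,115))])
print('guide tip tri', tri(T,c2(58,242),S,c3(105,305)))
E
```

```text
panel top
   [445.4  74.2  10. ]
   [ 473.4 -101.2   10. ]
177.61761787925192 [459.4 -13.5  10. ] 99.06709627456935
panel side
   [444.6  77.2  10. ]
   [469.5 -97.9  10. ]
176.84359641798457 [457.  -10.3  10. ] 98.07918411882132
fence
   [ 662.4 -234.6   16. ]
   [ 662.5 -277.9   16. ]
   [ 486.5 -282.    16. ]
   [ 484.3 -240.1   16. ]
[ 573.9 -258.6   16. ] 1.7927141370599393 1.3295239102427532
fence side
   [ 658.7 -229.4   16. ]
   [ 660.9 -270.1   16. ]
   [ 479.7 -272.9   16. ]
   [ 480.2 -234.4   16. ]
[ 569.9 -251.7   16. ] 1.608132081121198 0.8744588482100643
lid
   [578.9 439.1  72. ]
   [570.4 225.4  72. ]
   [392.1 233.6  72. ]
   [401.2 446.9  72. ]
[485.6 336.2  72. ] -2.4908219606047166 -2.6421273503739333 87.73235785575004
lid
   [573.1 443.2  72. ]
   [566.4 229.   72. ]
   [388.5 235.8  72. ]
   [396.5 436.4  72. ]
[481.1 336.1  72. ] 2.196418396255469 -2.1826647350922626 88.18923985472011
knob T [546.8 333.4 117. ] S [array([548.8, 348.5, 117. ]), array([547.6, 323.3, 117. ]), array([531.8, 323.4, 117. ]), array([533.6, 348. , 117. ])]
guide tip tri (array([497.8, 455.3, 113.7]), np.float64(3.8125937531725778))
```

Call:
move_arm --increments '[[[29, 33, -2], -2.4], [[29, 33, -2], -2.4], [[29, 33, -2], -2.4], [[29, 33, -2], -2.4], [[29, 33, -2], -2.4], [[29, 33, -2], -2.4], [[29, 33, -2], -2.4], [[29, 33, -2], -2.4], [[29, 33, -2], -2.4], [[29, 33, -2], -2.4]]' --fingers 0

```text
t: 1.4
tool_pos: [569.1, -256.2, 194.3]
eef_rot: [[-1.0, -0.0, 0.022], [-0.022, 0.0, -1.0], [0.0, -1.0, -0.0]]
contact_force: [1.3, 0.0, 0.6]
finger_gap: 92.1
```

Run:
```python
from h import *
im=grab('wrist','w1'); s=get_state(); print(s['t'],s['tool_pos'],s['eef_rot'][:,2],-np.array(im['R']).T@np.array(im['t']).ravel(),im['R'])
```

```text
1.45 [ 573.45694348 -249.03646893  193.97760952] [ 0.02933528 -0.99956095 -0.0041651 ] [ 652.0597185  -255.22585842  364.46464238] [[ 2.18206590e-02 -9.99761751e-01 -5.47144959e-04]
 [-9.56952563e-01 -2.10447372e-02  2.89480414e-01]
 [-2.89422960e-01 -5.79306165e-03 -9.57183781e-01]]
```

View pics/w1.png

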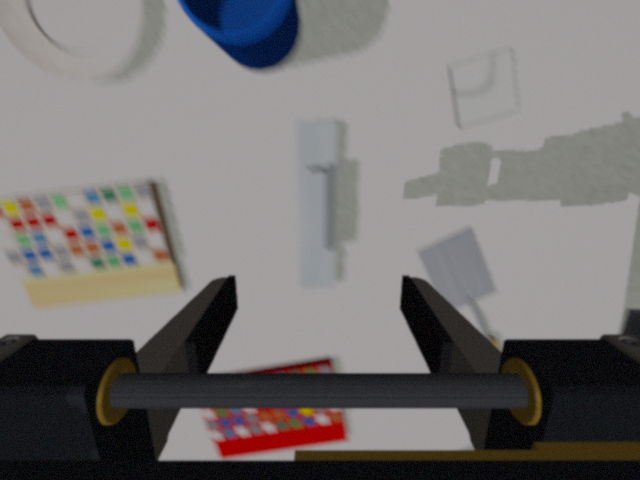

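Run:
```python
from h import *
for i in range(3): im=grab('wrist','w2'); s=get_state(); print(s['t'],s['tool_pos'],s['qvel'].round(1))
a=np.array(im['pixels'])[:,:,::-1]
cv2.imwrite('pics/c5.png',cv2.resize(a[110:300,0:200],None,fx=3,fy=3,interpolation=cv2.INTER_CUBIC))
cv2.imwrite('pics/c6.png',cv2.resize(a[105:300,270:370],None,fx=3,fy=3,interpolation=cv2.INTER_CUBIC))
```

```text
1.5 [ 571.75204021 -251.06643287  193.94061978] [ 2.9 -0.9  3.2  1.4  1.6  0.5  3.6]
1.55 [ 569.82022425 -254.16684685  193.95162582] [ 2.6 -0.8  2.8  0.9  0.9  0.2  0.9]
1.6 [ 568.54422234 -256.54125083  194.06787999] [ 1.9 -0.6  1.8  0.5  0.2  0.1  0.1]
```

View pics/c5.png

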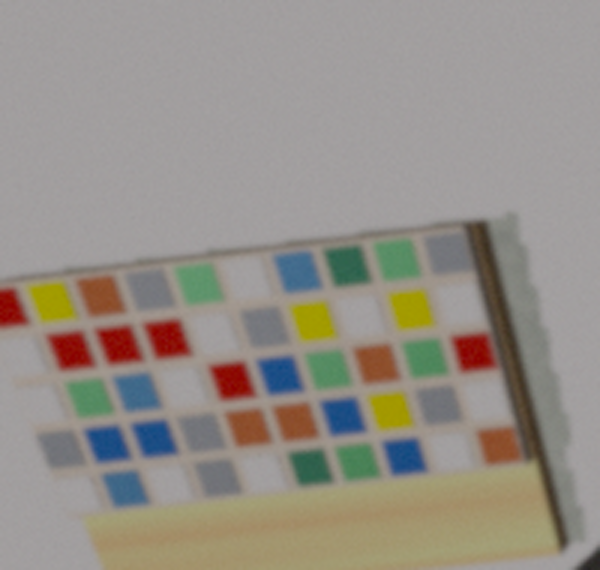

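View pics/c6.png

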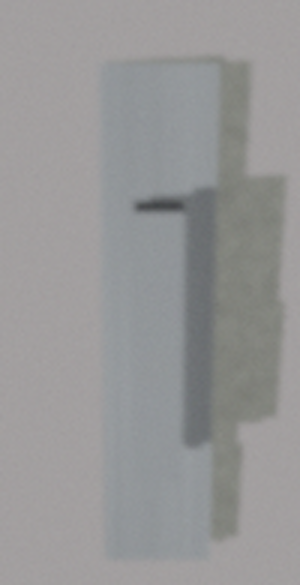

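Run:
```python
from m import *
np.set_printoptions(precision=1,suppress=True)
W=load('w2'); g=lambda *p:f(p,(270,105),3); p5=lambda *p:f(p,(0,110),3)
ang=lambda a,b:np.degrees(np.arctan2((b-a)[1],(b-a)[0]))
q=[onz(W,g(*p),16) for p in((106,63),(219,62),(209,557),(106,557))]; print(*q,np.mean(q,0),ang(q[3],q[0]),ang(q[2],q[1]))
a=[onz(W,p5(105,590),10),onz(W,p5(560,551),10)]
b=[onz(W,p5(88,517),10),onz(W,p5(535,462),10)]
print(a,ang(a[1],a[0])); print(b,ang(b[1],b[0]))
for X in ((458,-12,10),): print(proj(W,X))
```

```text
[ 664.7 -238.6   16. ] [ 666.1 -275.9   16. ] [ 487.2 -281.    16. ] [ 486.  -241.7   16. ] [ 576.  -259.3   16. ] 0.9783726558172646 1.6321622544920857
[array([452.9,  78.6,  10. ]), array([ 475.2, -102.7,   10. ])] 97.01530430180381
[array([484.3,  78.4,  10. ]), array([512.1, -96.5,  10. ])] 99.05155364697524
[110.7 304.5]
```

Call:
move_arm --increments '[[[5, -1, -20], 0], [[0, 0, -30], 0], [[0, 0, -30], 0], [[0, 0, -30], 0], [[0, 0, -30], 0], [[0, 0, -20], 0], [[0, 0, -10], 0], [[0, 0, 0], 0], [[0, 0, 0], 0], [[0, 0, 0], 0]]' --fingers 0

```text
t: 2.85
tool_pos: [574.2, -258.6, 25.7]
eef_rot: [[-1.0, 0.002, 0.024], [-0.024, -0.001, -1.0], [-0.002, -1.0, 0.001]]
contact_force: [0.4, 0.3, 0.5]
finger_gap: 91.7
```

Call:
move_arm --increments '[[[0, 0, -2], 0], [[0, 0, 0], 0], [[0, 0, 0], 0], [[0, 0, 0], 0], [[0, 0, 0], 0], [[0, 0, 0], 0], [[0, 0, 0], 0], [[0, 0, 0], 0], [[0, 0, 0], 0], [[0, 0, 0], 0]]' --fingers 1

```text
t: 4.1
tool_pos: [573.5, -258.0, 22.6]
eef_rot: [[-1.0, -0.0, 0.024], [-0.024, 0.0, -1.0], [0.0, -1.0, -0.0]]
contact_force: [-0.2, 1.1, 1.2]
finger_gap: 15.6
```

Run:
```python
from h import *
im=grab('wrist','w3'); grab('side','s3'); s=get_state(); print(s['t'],s['tool_pos'],s['joint_positions'].round(1),s['finger_gap'])
```

```text
4.2 [ 573.49333141 -258.0189458    22.58819368] [ 23.4  38.5  -3.  101.3   2.9  40.3 -69.8] 15.53435278654244
```

View pics/w3.png

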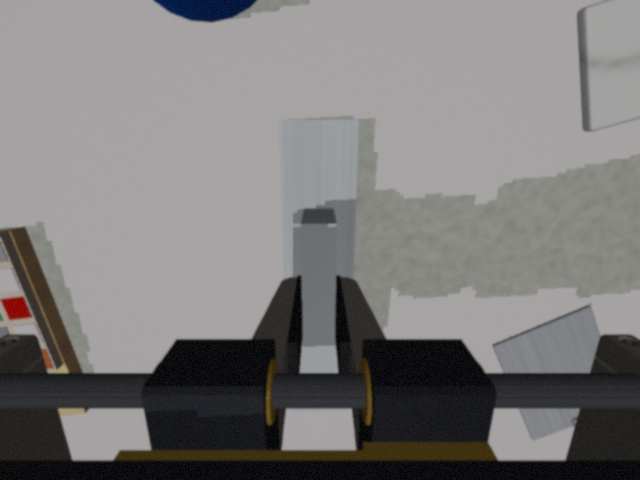

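Run:
```python
from m import *
W=load('w3')
for p in((281,120),(358,119)): print(onz(W,p,16))
for p in((293,226),(336,226)): print(onz(W,p,50))
```

```text
[ 664.94202631 -237.892129     16.        ]
[ 666.31418343 -276.40893504   16.        ]
[ 619.14725037 -246.47316352   50.        ]
[ 619.5971258  -265.51128417   50.        ]
```

Call:
move_arm --increments '[[[0, 0, 20], 0], [[0, 0, 30], 0], [[-10, 15, 10], 0], [[-20, 32, 0], 10], [[-20, 32, 0], 10], [[-20, 32, 0], 10], [[-20, 32, 0], 10], [[-20, 32, 0], 10], [[-20, 32, 0], 10], [[-10, 26, 0], 10]]'

```text
t: 5.45
tool_pos: [430.8, -23.8, 82.6]
eef_rot: [[-0.313, -0.001, 0.95], [-0.95, -0.001, -0.313], [0.001, -1.0, -0.001]]
contact_force: [0.6, 0.1, -2.6]
finger_gap: 15.9
```

Run:
```python
from h import *
s=get_state(); print(s['t'],s['tool_pos'],s['joint_positions'].round(1),s['finger_gap'])
```

```text
5.45 [430.84264709 -23.83635247  82.63832915] [ 19.7  20.3 -24.1 125.9  13.9  36.3 -32.6] 15.872493697911585
```

Call:
move_arm --increments '[[[0, 2, 0], 9], [[-2, 2, 0], 9], [[-2, 2, 0], 9], [[0, 0, 0], 0], [[0, 0, 0], 0], [[0, 0, 0], 0], [[0, 0, 0], 0], [[0, 0, 0], 0], [[0, 0, 0], 0], [[0, 0, 0], 0]]'

```text
t: 6.7
tool_pos: [429.5, -19.3, 82.6]
eef_rot: [[0.145, 0.0, 0.989], [-0.989, 0.0, 0.145], [-0.0, -1.0, 0.0]]
contact_force: [0.3, -0.2, -1.9]
finger_gap: 16.1
```

Run:
```python
from h import *
for n in('wrist','top','side'): grab(n,n+'4')
s=get_state(); print(s['t'],s['tool_pos'],s['eef_rot'][:,2],s['joint_positions'].round(1),s['finger_gap'])
a=cv2.imread('pics/top4.png'); cv2.imwrite('pics/c7.png',cv2.resize(a[210:310,280:400],None,fx=6,fy=6,interpolation=cv2.INTER_CUBIC))
```

```text
6.85 [429.46967771 -19.32797676  82.57475851] [9.89360268e-01 1.45486291e-01 1.54750555e-05] [ 24.5  21.3 -30.3 125.9  17.8  36.9 -10.1] 15.68885259427213
```

View pics/wrist4.png

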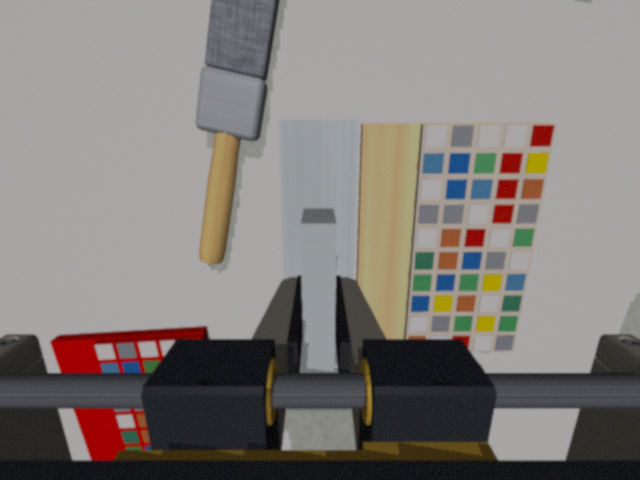

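View pics/side4.png

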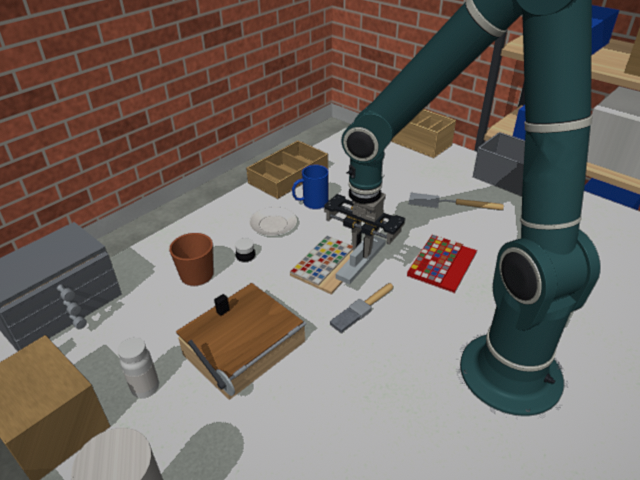

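Run:
```python
from h import *
a=cv2.imread('pics/wrist4.png'); cv2.imwrite('pics/c8.png',cv2.resize(a[110:350,270:430],None,fx=4,fy=2.5,interpolation=cv2.INTER_CUBIC))
```

```text
(no output)
```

View pics/c8.png

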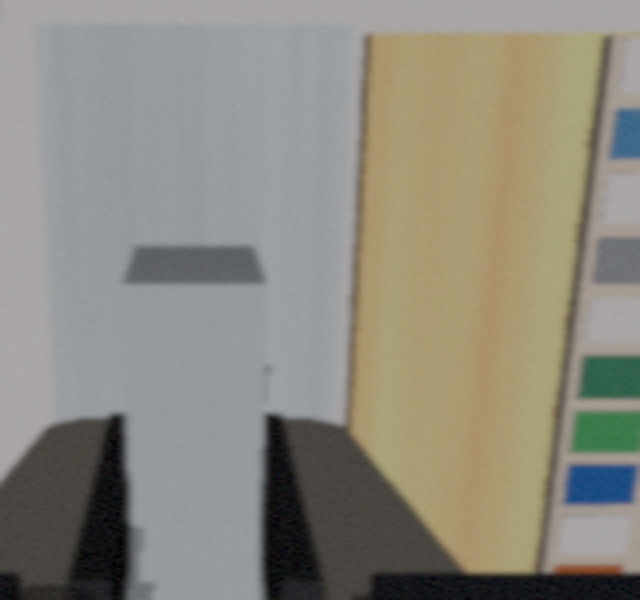

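Run:
```python
from m import *
np.set_printoptions(precision=1,suppress=True)
W=load('wrist4'); g=lambda x,y:(270+(x+.5)/4-.5,110+(y+.5)/2.5-.5)
ang=lambda a,b:np.degrees(np.arctan2((b-a)[1],(b-a)[0]))
s=np.array([429.5,-19.3]); u=np.array([.98936,.14549]); v=np.array([-u[1],u[0]])
def rep(n,P,z):
    q=[onz(W,g(*p),z) for p in P]; print(n,*q,ang(q[1],q[0]),[((k[:2]-s)@u,(k[:2]-s)@v) for k in q])
rep('edge',[(369,36),(352,420)],10); rep('edge0',[(364,36),(349,400)],0)
rep('fenceR',[(360,28),(345,415)],76); rep('fenceL',[(37,26),(58,420)],76); rep('tile',[(607,40),(540,560)],10)
rep('ridge top',[(124,283),(265,283)],110)
print(ang(np.zeros(2),v))
```

```text
edge [446.7  75.   10. ] [464.3 -38.4  10. ] 98.82112003208324 [(np.float64(30.74541271421804), np.float64(90.8159859069056)), (np.float64(31.65755582829115), np.float64(-23.92517647757509))]
edge0 [447.   75.5   0. ] [464.3 -35.6   0. ] 98.87470783644885 [(np.float64(31.094784427546337), np.float64(91.20869455655928)), (np.float64(32.09341987570504), np.float64(-21.187955652366988))]
fenceR [437.5  72.6  76. ] [450.5 -10.2  76. ] 98.91368929282169 [(np.float64(21.327752087719883), np.float64(89.74484481318176)), (np.float64(22.129558747491156), np.float64(5.920629311118453))]
fenceL [397.5  67.1  76. ] [409.9 -17.4  76. ] 98.38154689274107 [(np.float64(-19.118100503035226), np.float64(90.14645619978785)), (np.float64(-19.094404193748602), np.float64(4.725358306583803))]
tile [487.6  80.   10. ] [512.1 -82.5  10. ] 98.59341845357305 [(np.float64(71.90723619814379), np.float64(89.74567907429372)), (np.float64(72.56032340052536), np.float64(-74.54128864778615))]
ridge top [415.7  24.8 110. ] [431.1  27.1 110. ] -171.68832491636962 [(np.float64(-7.249532089130514), np.float64(45.643359943310884)), (np.float64(8.319858624112417), np.float64(45.62869221347309))]
98.36565271073195
```

Call:
move_arm --increments '[[[0, 0, -15], 0.4], [[0, 0, -20], 0], [[0, 0, -15], 0], [[0, 0, -6], 0], [[0, 0, -3], 0], [[0, 0, 0], 0], [[0, 0, 0], 0], [[4, 0.6, 0], 0], [[3, 0.4, 0], 0], [[0, 0, 0], 0]]'

```text
t: 8.1
tool_pos: [437.0, -18.3, 23.7]
eef_rot: [[0.152, 0.001, 0.988], [-0.988, 0.0, 0.152], [0.0, -1.0, 0.001]]
contact_force: [0.6, 0.4, -1.6]
finger_gap: 16.2
```

Call:
move_arm --increments '[[[0, 0, -1], 0], [[0, 0, 0], 0], [[1, 0.1, 0], 0], [[1, 0.2, 0], 0], [[1, 0.1, 0], 0], [[1, 0.2, 0], 0], [[1, 0.1, 0], 0], [[0, 0, 0], 0], [[0, 0, 0], 0], [[0, 0, 0], 0]]'

```text
t: 9.35
tool_pos: [436.8, -18.3, 22.6]
eef_rot: [[0.152, -0.009, 0.988], [-0.988, -0.003, 0.152], [0.002, -1.0, -0.009]]
contact_force: [-12.9, 0.6, 18.1]
finger_gap: 15.9
```

Run:
```python
from h import *
grab('wrist','w5'); a=cv2.imread('pics/w5.png'); cv2.imwrite('pics/c9.png',cv2.resize(a[100:340,270:430],None,fx=4,fy=2.5,interpolation=cv2.INTER_CUBIC))
```

```text
(no output)
```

View pics/c9.png

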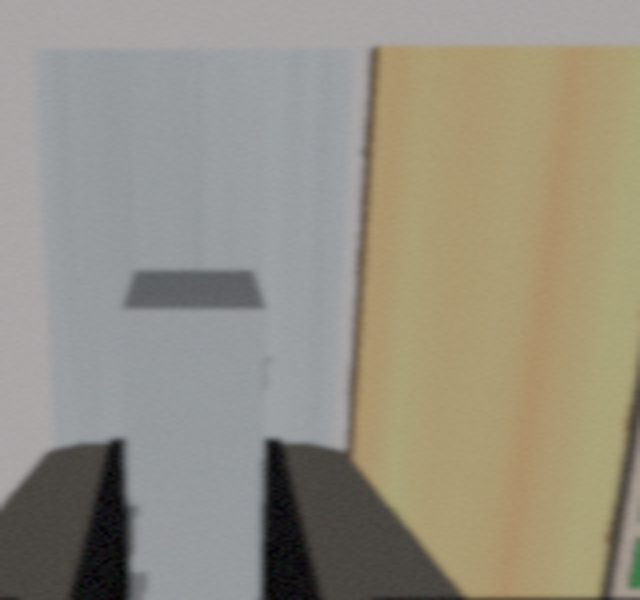

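Call:
move_arm --increments '[[[0, 0, 0.8], 0], [[0, 0, 0], 0], [[0, 0, 0], 0], [[0, 0, 0], 0], [[0, 0, 0], 0], [[0, 0, 0], 0], [[0, 0, 0], 0], [[0, 0, 0], 0], [[0, 0, 0], 0], [[0, 0, 0], 0]]'

```text
t: 10.65
tool_pos: [440.2, -17.8, 23.0]
eef_rot: [[0.152, -0.003, 0.988], [-0.988, -0.0, 0.152], [-0.0, -1.0, -0.003]]
contact_force: [-4.8, -0.2, 1.0]
finger_gap: 15.5
```

Call:
move_arm --increments '[[[1, 0.1, 0], 0], [[0, 0, 0], 0], [[0, 0, 0], 0], [[0, 0, 0], 0], [[0, 0, 0], 0], [[0, 0, 0], 0], [[0, 0, 0], 0], [[0, 0, 0], 0], [[0, 0, 0], 0], [[0, 0, 0], 0]]'

```text
t: 11.9
tool_pos: [440.3, -17.8, 22.8]
eef_rot: [[0.152, -0.005, 0.988], [-0.988, -0.001, 0.152], [0.0, -1.0, -0.005]]
contact_force: [-8.0, 0.4, 2.7]
finger_gap: 15.7
```

Run:
```python
from h import *
grab('wrist','w6'); a=cv2.imread('pics/w6.png'); cv2.imwrite('pics/c10.png',cv2.resize(a[100:340,270:430],None,fx=4,fy=2.5,interpolation=cv2.INTER_CUBIC))
```

```text
(no output)
```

View pics/c10.png

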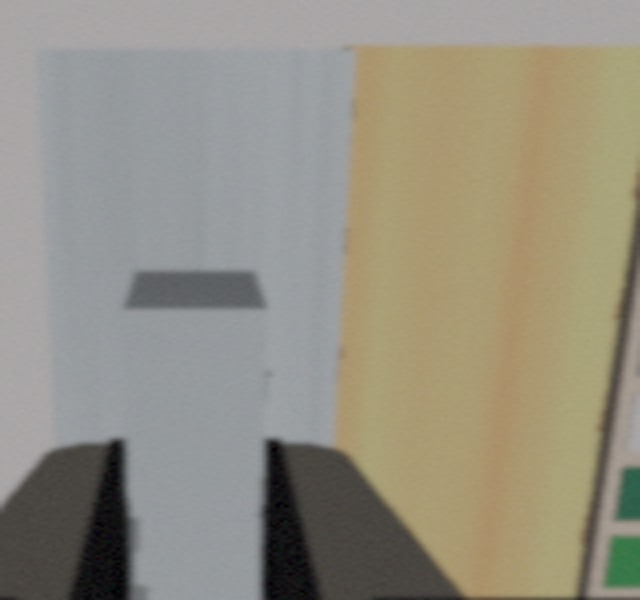

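Call:
move_arm --increments '[[[-2, -0.3, 0], 0], [[0, 0, 0], 0], [[0, 0, 0], 0], [[0, 0, 0], 0], [[0, 0, 0], 0], [[0, 0, 0], 0], [[0, 0, 0], 0], [[0, 0, 0], 0], [[0, 0, 0], 0], [[0, 0, 0], 0]]' --fingers 0.6

```text
t: 13.2
tool_pos: [440.5, -17.8, 23.4]
eef_rot: [[0.152, 0.0, 0.988], [-0.988, -0.0, 0.152], [0.0, -1.0, 0.0]]
contact_force: [-0.2, 1.1, 0.1]
finger_gap: 36.9
```

Run:
```python
from h import *
grab('wrist','w7'); a=cv2.imread('pics/w7.png'); cv2.imwrite('pics/c11.png',cv2.resize(a[100:440,240:430],None,fx=4,fy=1.75,interpolation=cv2.INTER_CUBIC))
```

```text
(no output)
```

View pics/c11.png

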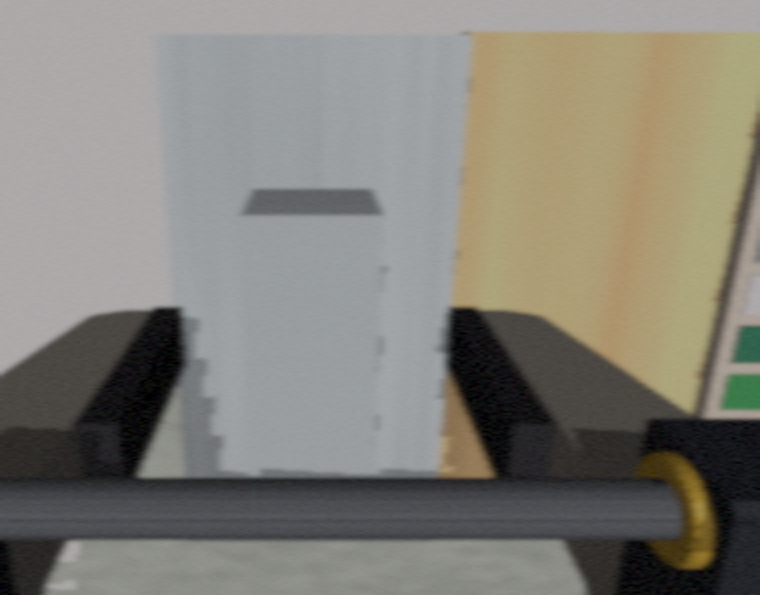

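Call:
move_arm --increments '[[[0, 0, 30], 0], [[0, 0, 40], 0], [[10, 35, 20], 9.8], [[10, 38, 20], 9.8], [[10, 38, 15], 9.8], [[10, 38, 15], 9.8], [[10, 38, 15], 9.8], [[10, 38, 10], 9.8], [[10, 38, 0], 9.8], [[10, 38, 0], 9.8]]'

```text
t: 14.5
tool_pos: [520.8, 284.1, 188.4]
eef_rot: [[0.999, 0.0, 0.044], [-0.044, -0.0, 0.999], [0.0, -1.0, -0.0]]
contact_force: [0.6, 0.9, -0.8]
finger_gap: 36.8
```

Call:
move_arm --increments '[[[12, 33, 0], 0], [[10, 17, 0], 0], [[0, 0, 0], 0], [[0, 0, 0], 0], [[0, 0, 0], 0], [[0, 0, 0], 0], [[0, 0, 0], 0], [[0, 0, 0], 0], [[0, 0, 0], 0], [[0, 0, 0], 0]]' --fingers 0.3

```text
t: 15.75
tool_pos: [542.5, 333.2, 188.4]
eef_rot: [[0.999, 0.0, 0.049], [-0.049, 0.0, 0.999], [0.0, -1.0, 0.0]]
contact_force: [-0.3, 0.3, -0.2]
finger_gap: 64.6
```

Run:
```python
from h import *
for n in('wrist','top','side'): grab(n,n+'8')
s=get_state(); print(s['t'],s['tool_pos'],s['eef_rot'][:,2],s['joint_positions'].round(1),s['finger_gap'])
a=cv2.imread('pics/top8.png'); cv2.imwrite('pics/c12.png',cv2.resize(a[190:310,280:440],None,fx=5,fy=5,interpolation=cv2.INTER_CUBIC))
```

```text
15.9 [542.45220579 333.20495187 188.38449968] [4.93732574e-02 9.98780396e-01 4.38965303e-05] [ -0.6  36.9 -49.6  92.8  30.4  64.7  29.2] 64.60558484182832
```

View pics/wrist8.png

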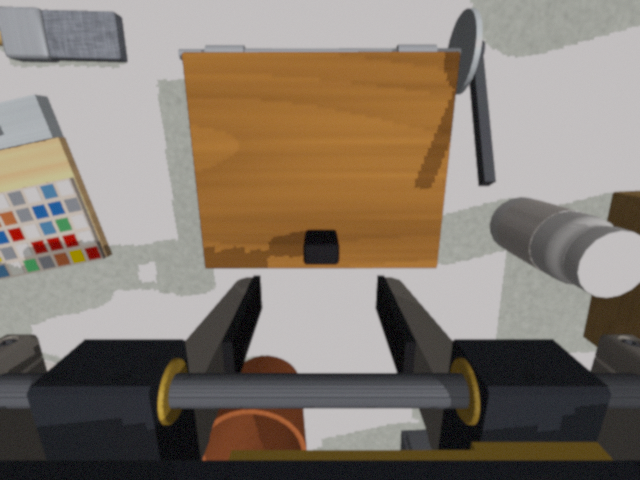

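View pics/c12.png

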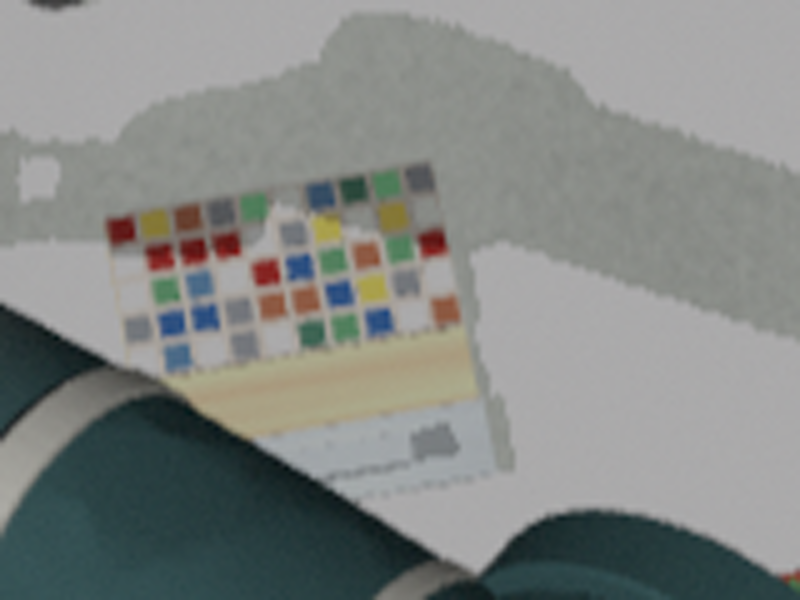

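View pics/side8.png

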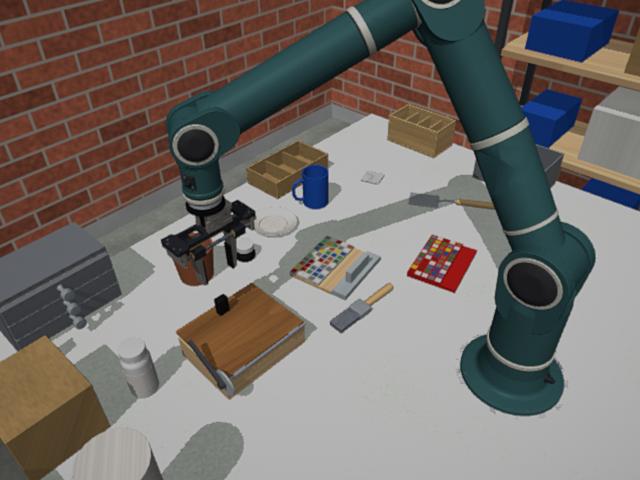

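Run:
```python
from h import *
a=cv2.imread('pics/wrist8.png'); cv2.imwrite('pics/c13.png',cv2.resize(a[0:280,280:510],None,fx=3,fy=2.14286,interpolation=cv2.INTER_CUBIC)); cv2.imwrite('pics/c14.png',cv2.resize(a[0:280,170:350],None,fx=4,fy=2.14286,interpolation=cv2.INTER_CUBIC))
```

```text
(no output)
```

View pics/c13.png

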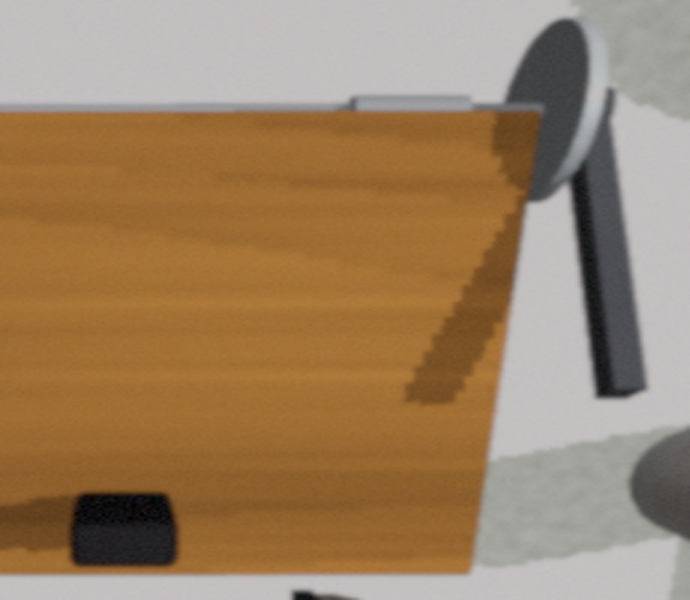

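View pics/c14.png

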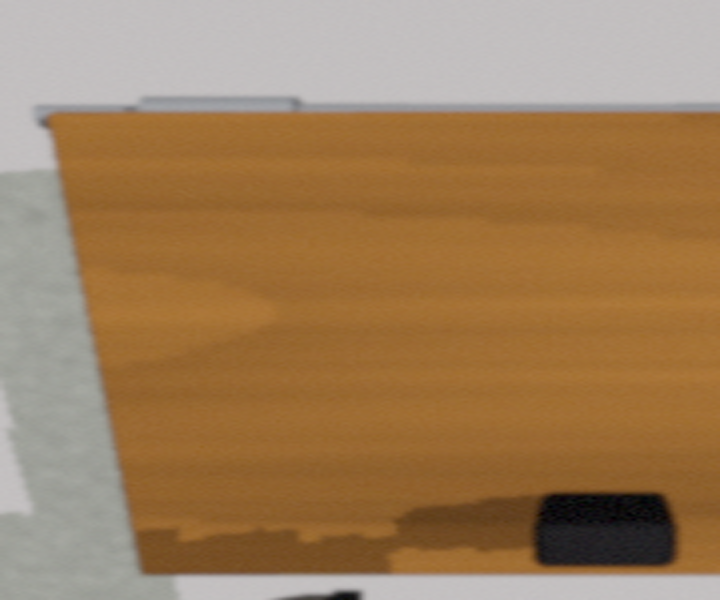

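Run:
```python
from m import *
np.set_printoptions(precision=1,suppress=True)
W=load('wrist8'); k=280/600*1; g=lambda x,y:(280+(x+.5)/3-.5,(y+.5)/2.14286-.5); h=lambda x,y:(170+(x+.5)/4-.5,(y+.5)/2.14286-.5)
ang=lambda a,b:np.degrees(np.arctan2((b-a)[1],(b-a)[0]))
print('cam',ray(W,(0,0))[0],W['K'][0,0])
q=[onz(W,p,72) for p in (h(52,113),h(140,573),g(470,573),g(541,111))]; print('lid',*q,np.mean(q,0),ang(q[0],q[3]),ang(q[1],q[2]),ang(q[0],q[1]),ang(q[3],q[2]))
q=[onz(W,p,117) for p in(g(73,527),g(175,527),g(174,565),g(77,565))]; print('knob',*q,np.mean(q,0))
S=load('side0');T=load('top0');S8=load('side8')
tipW=g(620,386)
print(tri(W,g(620,388),S,c3(105,305)),tri(W,g(620,388),T,c2(58,242)))
for X in((545,334,117),(394,342,62)): print(proj(S,X),proj(T,X),proj(W,X))
```

```text
cam [460.9 336.4 358.6] 332.83107633997815
lid [392.9 235.5  72. ] [569.6 225.9  72. ] [580.3 439.7  72. ] [402.8 448.4  72. ] [486.4 337.4  72. ] 87.31811833576205 87.12539683811696 -3.089700539257482 -2.8138993218364745
knob [538.8 321.6 117. ] [540.1 347.5 117. ] [554.6 346.8 117. ] [553.3 321.7 117. ] [546.7 334.4 117. ]
(array([495.6, 455.7, 115.6]), np.float64(2.3983757490988573)) (array([497.7, 455.9, 116.6]), np.float64(2.454647867891413))
[220.6 296.7] [200.2 239.8] [320.6 252.5]
[266.9 350.9] [201.4 303.2] [321.   49.7]
```

Run:
```python
from h import *
s=cv2.imread('pics/side0.png'); cv2.imwrite('pics/c15.png',cv2.resize(s[332:400,180:245],None,fx=9,fy=8.8,interpolation=cv2.INTER_CUBIC))
```

```text
(no output)
```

View pics/c15.png

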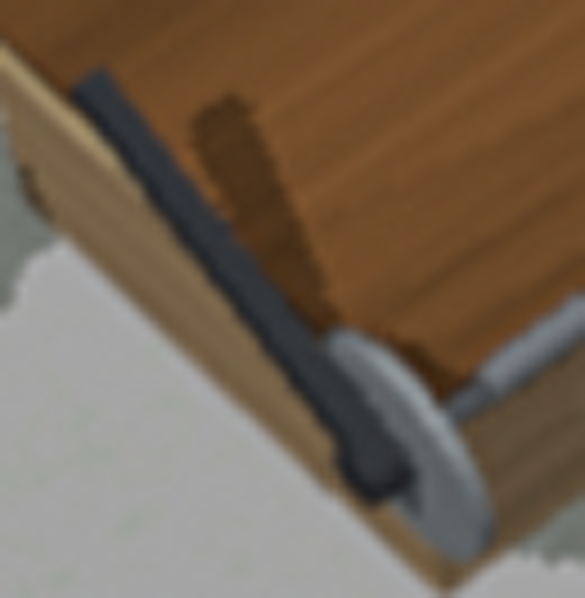

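```bash
cat > pl.py <<'E'
from m import *
H=np.array([396.5,341.9,62.]); th=np.radians(-2.85); U=np.array([np.cos(th),np.sin(th),0]); V=np.array([-np.sin(th),np.cos(th),0])
def onv(im,uv,v):
    c,d=ray(im,uv); p=c+d*((v-(c-H)@V)/(d@V)); return np.array([(p-H)@U,p[2]-62])
E
python3 - <<'E'
from pl import *
np.set_printoptions(precision=1,suppress=True)
g=lambda x,y:(180+(x+.5)/9-.5,332+(y+.5)/8.8-.5)
for P,v in (([(105,70),(330,340)],116),([(75,95),(335,440)],124)):
    a,b=[onv(S,g(*p),v) for p in P]; print(a,b,np.degrees(np.arctan2((a-b)[1],(a-b)[0])),'rad',np.arctan2((a-b)[1],(a-b)[0]))
E
```

```text
[92.5 54.9] [13.9 27.2] 19.384443717566203 rad 0.33832236653906
[93.5 52. ] [5.9 5.7] 27.869699499624947 rad 0.4864180178098715
```

Call:
move_arm --increments '[[[4, 1, -20], 0], [[0, 0, -20], 0], [[0, 0, -20], 0], [[0, 0, -20], 0], [[0, 0, -15], 0], [[0, 0, -10], 0], [[0, 0, -5], 0], [[0, 0, 0], 0], [[0, 0, 0], 0], [[0, 0, 0], 0]]'

```text
t: 17.15
tool_pos: [546.8, 334.3, 79.0]
eef_rot: [[0.999, 0.001, 0.05], [-0.05, 0.0, 0.999], [0.001, -1.0, 0.001]]
contact_force: [0.7, -0.0, 0.5]
finger_gap: 64.5
```

Call:
move_arm --increments '[[[0, 0, 0], 0], [[0, 0, 0], 0], [[0, 0, 0], 0], [[0, 0, 0], 0], [[0, 0, 0], 0], [[0, 0, 0], 0], [[0, 0, 0], 0], [[0, 0, 0], 0], [[0, 0, 0], 0], [[0, 0, 0], 0]]' --fingers 1

```text
t: 18.4
tool_pos: [546.5, 335.0, 78.5]
eef_rot: [[0.999, 0.0, 0.049], [-0.049, 0.001, 0.999], [0.0, -1.0, 0.001]]
contact_force: [1.8, 4.0, -3.3]
finger_gap: 27.8
```

Run:
```python
from h import *
for n in('wrist','side'): grab(n,n+'9')
s=get_state(); print(s['t'],s['tool_pos'],s['contact_force'],s['finger_gap'])
t=np.arange(0,.56,.05); b=t+np.arctan2(35,150); R=np.hypot(150,35)
for a,x,z in zip(t,R*np.cos(b)-150,R*np.sin(b)-35): print(round(a,2),x.round(1),z.round(1))
```

```text
18.5 [546.48283582 334.99569931  78.53922144] [ 1.38478315  5.34129778 -2.3927212 ] 27.822893425812325
0.0 0.0 0.0
0.05 -1.9 7.5
0.1 -4.2 14.8
0.15 -6.9 22.0
0.2 -9.9 29.1
0.25 -13.3 36.0
0.3 -17.0 42.8
0.35 -21.1 49.3
0.4 -25.5 55.6
0.45 -30.2 61.8
0.5 -35.1 67.6
0.55 -40.4 73.2
```

View pics/wrist9.png

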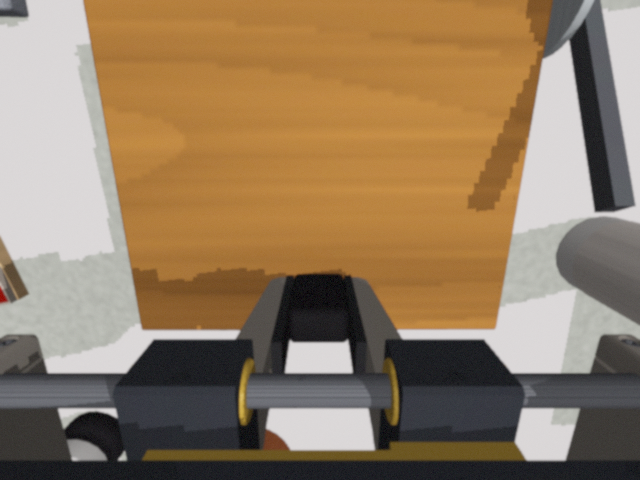

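Call:
move_arm --increments '[[[-1.9, 0.1, 7.5], 0], [[-2.3, 0.1, 7.3], 0], [[-2.7, 0.1, 7.2], 0], [[-3, 0.2, 7.1], 0], [[-3.4, 0.2, 6.9], 0], [[-3.7, 0.2, 6.8], 0], [[0, 0, 0], 0], [[0, 0, 0], 0], [[0, 0, 0], 0], [[0, 0, 0], 0]]'

```text
t: 19.75
tool_pos: [528.3, 335.8, 120.4]
eef_rot: [[0.999, -0.002, 0.049], [-0.049, 0.001, 0.999], [-0.002, -1.0, 0.001]]
contact_force: [0.2, 6.2, -6.6]
finger_gap: 28.1
```

Run:
```python
from h import *
for n in('wrist','side'): grab(n,n+'10')
s=get_state(); print(s['t'],s['tool_pos'],s['contact_force'],s['finger_gap'])
```

```text
19.85 [528.33970804 335.82184001 120.4310648 ] [-0.33924594  5.42911062 -5.66883753] 27.953794835115986
```

View pics/side10.png

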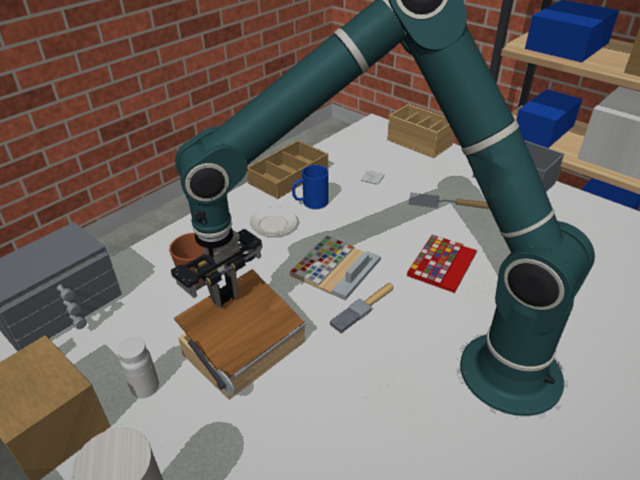

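Call:
move_arm --increments '[[[-2, 0.1, 3.3], 0], [[-2.1, 0.1, 3.2], 0], [[-2.2, 0.1, 3.2], 0], [[-2.2, 0.1, 3.1], 0], [[-2.3, 0.1, 3.1], 0], [[-2.4, 0.1, 3.1], 0], [[0, 0, 0], 0], [[0, 0, 0], 0], [[0, 0, 0], 0], [[0, 0, 0], 0]]'

```text
t: 21.1
tool_pos: [515.2, 336.4, 139.1]
eef_rot: [[0.999, -0.002, 0.049], [-0.049, 0.001, 0.999], [-0.002, -1.0, 0.001]]
contact_force: [0.9, 6.3, -9.0]
finger_gap: 27.9
```

Run:
```python
from h import *
for n in('wrist','side','top'): grab(n,n+'11')
s=get_state(); print(s['t'],s['tool_pos'],s['contact_force'],s['finger_gap'])
a=cv2.imread('pics/side11.png'); cv2.imwrite('pics/c16.png',cv2.resize(a[270:400,165:310],None,fx=5,fy=4.6,interpolation=cv2.INTER_CUBIC))
a=cv2.imread('pics/wrist11.png'); cv2.imwrite('pics/c17.png',a)
```

```text
21.25 [515.19645501 336.43797052 139.06904793] [ 0.75961832  6.30139799 -8.24839781] 28.24119280358557
```

View pics/c16.png

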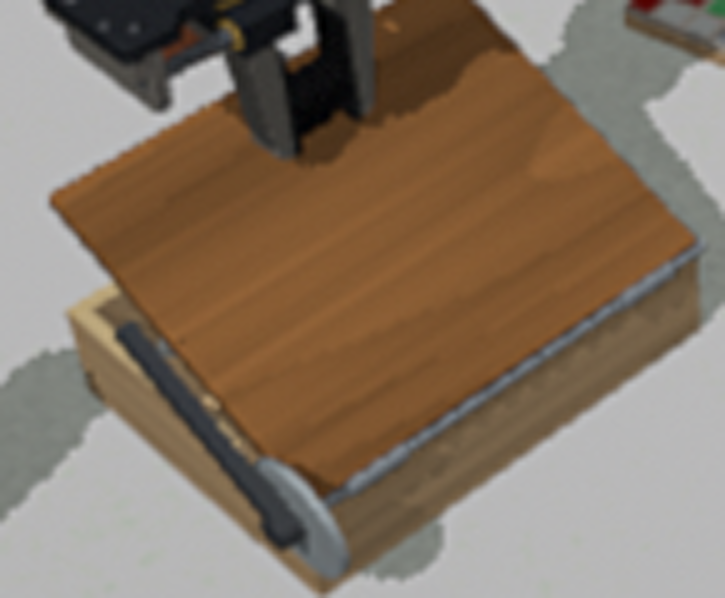

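View pics/c17.png

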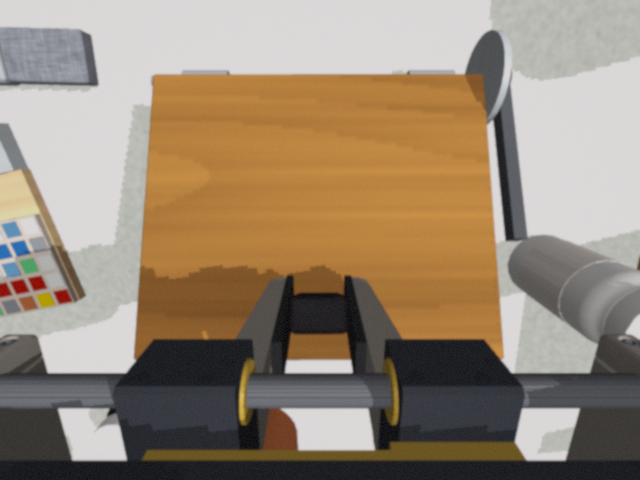

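View pics/top11.png

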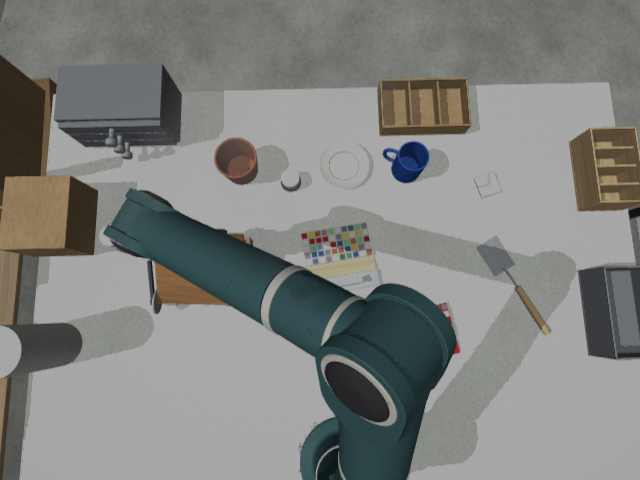

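Run:
```python
from h import *
a=cv2.imread('pics/wrist11.png'); cv2.imwrite('pics/c18.png',cv2.resize(a[20:370,440:540],None,fx=6,fy=1.7,interpolation=cv2.INTER_CUBIC))
a=cv2.imread('pics/side11.png'); cv2.imwrite('pics/c19.png',cv2.resize(a[305:400,170:240],None,fx=8,fy=6.3,interpolation=cv2.INTER_CUBIC))
```

```text
(no output)
```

View pics/c18.png

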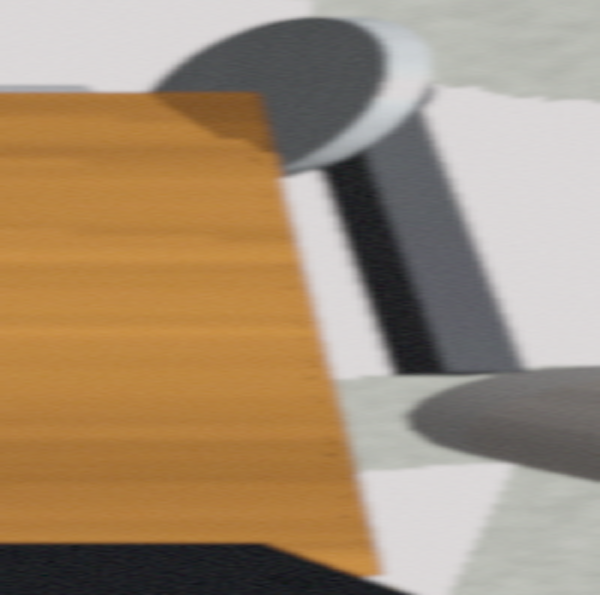

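View pics/c19.png

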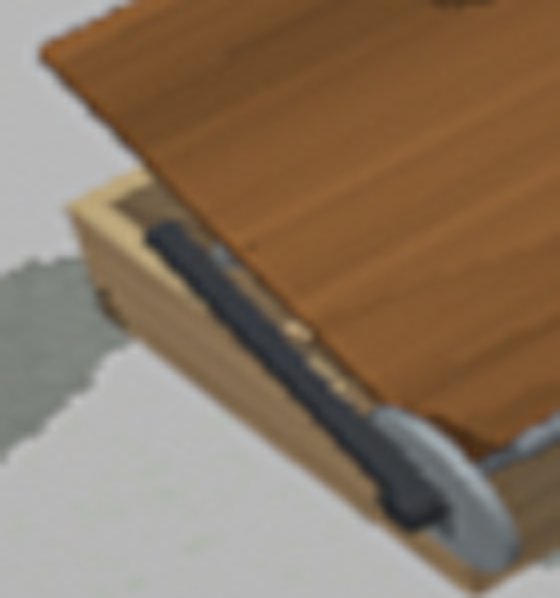

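Run:
```python
from pl import *
np.set_printoptions(precision=1,suppress=True)
W=load('wrist11');S1=load('side11')
g=lambda x,y:(440+(x+.5)/6-.5,20+(y+.5)/1.7-.5); s=lambda x,y:(170+(x+.5)/8-.5,305+(y+.5)/6.3-.5)
def rep(n,im,fn,a,b,v):
    a,b=onv(im,fn(*a),v),onv(im,fn(*b),v); d=b-a; print(n,a,b,np.arctan2(d[1],d[0]).round(3))
rep('lidW',W,g,(265,95),(381,572),108)
rep('gW inner top',W,g,(368,158),(440,372),116)
rep('gW inner bot',W,g,(328,178),(398,374),116)
rep('gW outer top',W,g,(425,112),(522,368),124)
rep('lidS',S1,s,(480,452),(42,50),108)
rep('gS',S1,s,(375,405),(175,225),116)
rep('gS bot',S1,s,(385,500),(150,240),124)
```

```text
lidW [-2.1  8. ] [159.6  80.7] 0.423
gW inner top [21.6 21.3] [94.6 57.1] 0.455
gW inner bot [28.5 15. ] [97.5 50.2] 0.471
gW outer top [ 4.6 12.7] [93.2 56.9] 0.463
lidS [-19.6  31.3] [156.3  80.9] 0.274
gS [11.9 33.2] [92.4 52.6] 0.236
gS bot [ 4.2 -0.5] [91.9 52.3] 0.542
```

Call:
move_arm --increments '[[[-0.6, 0, 0.8], 0], [[-0.6, 0, 0.7], 0], [[-0.6, 0, 0.7], 0], [[-0.6, 0, 0.7], 0], [[0, 0, 0], 0], [[0, 0, 0], 0], [[0, 0, 0], 0], [[0, 0, 0], 0], [[0, 0, 0], 0], [[0, 0, 0], 0]]'

```text
t: 22.5
tool_pos: [512.9, 336.6, 141.8]
eef_rot: [[0.999, -0.001, 0.048], [-0.048, 0.002, 0.999], [-0.002, -1.0, 0.002]]
contact_force: [0.2, 7.0, -10.2]
finger_gap: 27.6
```

Run:
```python
from h import *
for n in('wrist','side','top'): grab(n,n+'12')
s=get_state(); print(s['t'],s['tool_pos'],s['contact_force'],s['finger_gap'],s['qvel'].round(2))
a=cv2.imread('pics/wrist12.png'); cv2.imwrite('pics/c20.png',cv2.resize(a[20:370,440:540],None,fx=6,fy=1.7,interpolation=cv2.INTER_CUBIC))
a=cv2.imread('pics/top12.png'); cv2.imwrite('pics/c21.png',cv2.resize(a[190:310,280:440],None,fx=5,fy=5,interpolation=cv2.INTER_CUBIC))
a=cv2.imread('pics/side12.png'); cv2.imwrite('pics/c22.png',cv2.resize(a[220:330,280:420],None,fx=5,fy=5,interpolation=cv2.INTER_CUBIC))
```

```text
22.65 [512.89203698 336.59309974 141.86396819] [ 0.20295723  7.48243926 -9.945004  ] 27.415438861897332 [ 0.02 -0.01 -0.08 -0.07  0.05 -0.01 -0.05]
```

View pics/c20.png

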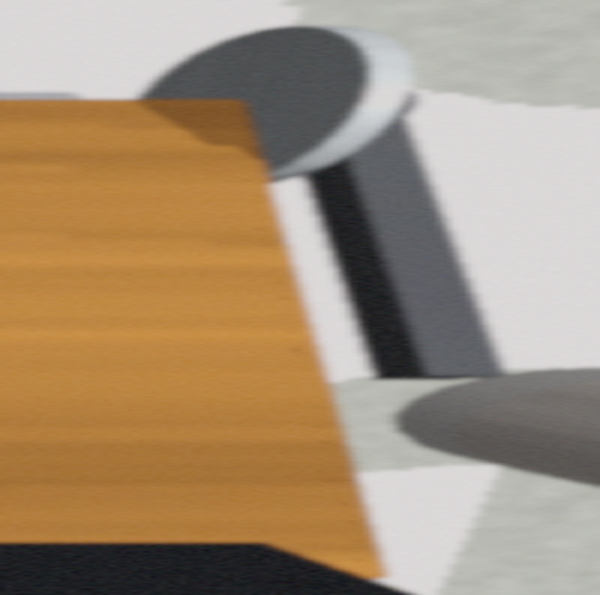

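View pics/c22.png

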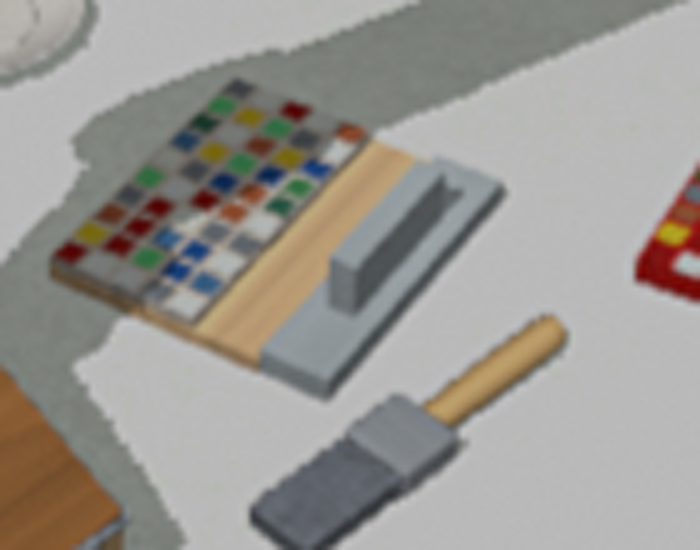

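Run:
```python
from pl import *
np.set_printoptions(precision=1,suppress=True)
W=load('wrist12')
g=lambda x,y:(440+(x+.5)/6-.5,20+(y+.5)/1.7-.5)
def rep(n,a,b,v):
    a,b=onv(W,g(*a),v),onv(W,g(*b),v); d=b-a; print(n,a,b,np.arctan2(d[1],d[0]).round(3))
rep('lid',(248,103),(383,572),108); rep('in top',(350,165),(422,376),116); rep('in bot',(310,180),(380,378),116); rep('out top',(405,122),(500,374),124)
R=np.hypot(150,35)
for p0 in ((546.5,78.5),):
    x=150+512.9-p0[0]; z=35+141.85-p0[1]; print('kin',np.arctan2(z,x)-np.arctan2(35,150),np.hypot(x,z)-R)
```

```text
lid [-2.   7.5] [157.   83.8] 0.447
in top [21.6 21.1] [94.6 57.3] 0.46
in bot [26.8 14. ] [97.5 50.2] 0.472
out top [ 5.4 12.5] [93.9 56.9] 0.466
kin 0.4723121026474961 -1.6425962193589783
```

```bash
python3 -c "
from workcell import ticket,get_state
s=get_state(); print(s['t'],s['contact_force'],abs(s['qvel']).max()); print(ticket.sign_off())"
```

```text
22.65 [ 0.20295723  7.48243926 -9.945004  ] 0.07617229506208835
the job is handed in; nothing more can be done
None
```

I laid the fence flat and flush against the panel's bare edge, let go of it, then raised the lid to the guide arm. I handed the job in at 22.65 s while holding the lid still; no verdict was reported.

- **Fence:** I pushed it up to contact (a force of about 8 N at the edge) and released it. In the wrist and side pictures it shows no gap to the edge and looks centred. I checked this by eye in those pictures and did not re-measure the final offset.
- **First push:** The first push toward the edge stuck because I was pressing the fence down with 18 N. I raised the tool 0.8 mm and the fence then slid home.
- **Lid angle:** The wrist camera gave 0.447 rad and the tool position gave 0.472 rad. The guide arm measured 0.46 to 0.47 rad, so the lid is within about 0.02 rad of it by either method.
- **Disagreeing check:** Side-camera slopes, taken just before the last small lift, scattered widely: 0.24 and 0.54 rad for the arm, 0.27 rad for the lid. The arm is only a few pixels wide in that view, so I did not use them.
- **Hold at hand-in:** The gripper was closed on the knob with a 27.4 mm gap. It carried about 10 N, with joint speeds below 0.1 degrees/s.
- **Other things:** No picture showed the guide arm or any other item moved, but I did not measure each one.

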